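# Unbolt the specimen carrier

### The arm

A 6-joint arm with a two-finger parallel gripper is mounted at the origin on a cart in front of the work surface, level with it; the furniture and walls round the work are solid. World frame = base frame: x ahead of the robot, y to its left, z up, the work surface at z = 0. Lengths are in mm, angles in rad, forces in N, time in s.
With the tool pointing down it reaches from about 400 to 925 mm from the base axis. Payload 12.5 kg.
Tool frame: the origin (TCP) lies at the very end of the fingers, on their centre line; the grasp point (between the pads) lies 19 mm behind it (env.tcp_to_grasp is the distance from the TCP to the grasp point, in mm); z points along the fingers, x is the direction in which the jaws open and shut, and the axes are right-handed (so a half turn about z gives the same grasp; the last joint's range is limited). The gripper opens to 95 mm and grips with 3 to 60 N. Pads are 20 mm wide; open, the fingers measure 119 mm over their backs; the gripper's body (75 mm by 180 mm) begins 59 mm behind the grasp point.
Start: joints at [-1.237, 0.491, 1.559, -0, 1.092, -0.106], TCP at [266.123, -565.531, 214.661] pointing down, gripper open.
Joint ranges: [-3.1, 3.1], [-0.84, 2.19], [0.05, 2.79], [-1.13, 4.28], [0.06, 2.93], [-2.69, 2.69]. Speed limits (rad/s): [2.22, 2.22, 2.79, 3.14, 3.14, 3.14].

### API

Orientations are given as [roll, pitch, yaw] about the fixed x, y, z axes, in that order (R = Rz(yaw) Ry(pitch) Rx(roll)).
In Python, from cell import env, vision, job gives the robot as it stands.
- The arm moves only by the shell command python3 -m pendant 'ROWS' [OPENING]. ROWS is JSON, a list of rows, each a list of 4 numbers: the shift along the tool's x, y, z in mm, then the turn about the tool's z in degrees. In form: [[tx, ty, tz, turn], ...]. A call has 1 to 8 rows; each row is the pose to reach, as a shift and turn from the pose measured when the call began, along the tool's axes at that moment; what a row does not reach only later rows make up. A row lasts 1/8 s, in which the tool goes at most 62.5 mm and 10.7 degrees, less where a joint would pass 70% of its speed; a pose out of reach is approached as far as the arm can. A call with a gripper value outside its range is refused whole. OPENING is the closure, from 0 (fully open) to 1 (shut), set as the call begins (- or left out, the last holds). The fingers move at their own pace and stop on an object; the grip force is fixed at half the most. Time passes only in rows, so rows that repeat a pose let the fingers close. It gives the time, the measured TCP pose, the force and the opening at its end, in the units of the state.
- env.state(): the state, without advancing time (a new reading comes with each control period).
- vision.read_camera(name): name is "scene" or "side" or "wrist"; returns a dict with "pixels" (384x512x3 uint8, red, green, blue), "intrinsics" (3x3 intrinsics, pixels), "R" (3x3) and "t" (3): a world point X has camera coordinates R X + t; the wrist camera has in their place "tool_from_camera" (4x4, takes a point from camera to tool coordinates, whose origin is the TCP and whose axes are the tool frame's). Camera axes: x right, y down, z forward; pixel columns grow to the right and rows downward; lengths in mm; the calibration is good to about 2 mm. The wrist camera is an equidistant fisheye: a pixel r from the principal point sees the ray r / f radians off the axis. A picture is of the moment at which its call begins: read the wrist's pose just before it. There is no depth.
- job.job_done(): hands the job in, once; it reports no verdict.
Trained networks look in a picture, given as the dict that the camera call returned (one of the last four; its "shot" number tells which), for a name from the list of things; names that differ only in an ending like _2 or _b are one class to them, and where a whole thing is asked for, a point or a joint stands for the part that bears it (a point fixed in the world has none). Each returns a list of dicts, best first, with "confidence" (0 to 1); they miss things now and then, are a little off and sometimes report something else, mostly with a low value. They report only what shows in the picture. A call takes as long as a camera call. They do not tell look-alikes from the thing itself.
- vision.find_in(picture, query): "at" ([x, y, z] in mm, in the coordinates of the camera as it stood for that picture, good to about 4 mm: the middle of the surface that is visible of it).
- vision.regions_of(picture, query): "pixels" (384x512 bool, what is visible of it).
The state is a dict: "t": time; "joints": joint angles; "qvel": joint speeds; "tau": joint torques, N m; "eef_pos": TCP position; "tcp_rot": TCP orientation; "ft_force": force on the tool from outside, world axes, zero at the start; "moment": the same for the moment, N m; "opening": opening from 0.0 (shut) to 1.0 (fully open).
Only numpy, scipy, OpenCV 4.12 (cv2) and the standard library are available. Lean on these libraries where they do the work, as an engineer would, in place of code of your own. Each camera call takes 0.05 s, during which the arm holds its last target.

### The job

Unbolt the grey specimen carrier: hold its sprung ribbed safety plate down with one fingertip and, while it stays down, push the bolt's upright lug all the way to the left with the other fingertip, away from the lid's hook; then let the plate spring back up so that it keeps the bolt drawn, the clear lid having risen ajar by itself. Use the fingertips only: pinch and lift nothing, do not push on the lid, do not drag the carrier, and leave the bottles, tape and marker round it where they are.

Things in the scene. Friction and masses are not known exactly. Their poses are not given: they have to be found in the camera images.
- carrier: Grey specimen carrier, 280 mm along its y, 245 mm along its x, about 3 kg, loose on rubber feet. Its x points from its front ledge to its lid, y to its left, z up; origin: centre of its underside. Ledge: x -120 to -12 mm, 85 mm high, with bolt and safety plate on it (hinge posts 111 mm high). Behind it the compartment under the clear lid (top 117 mm, front edge at x = -14 mm; risen 140 mm).
- bolt (a joint): Draw of the bolt, m: 0 = home (right end in the lid's hook), grows to the carrier's left (+y), stop at 0.030. A spring (1.8 N at home, 3.6 N at the stop) pushes it home. The plate's tongue, when up, blocks it at home, and again from going back once drawn past 0.025 (it then rests at about 0.0245). Let go half way, the tongue jams under the lug.
- bolt_lug: The bolt's upright black lug; axes as the carrier's. Origin on the axis of the 12 mm steel rod, which runs along y at carrier x = -50 mm, 97 mm above the worktop, in two guides (y = -45 and +45 mm, tops 105 mm high). The lug's block spans x -16 to +20 mm, y -8 to +8 mm, z 14.5 to 37.5 mm from the origin.
- lug (a point): Middle of the lug's right-hand face (its -y side), where a fingertip pushes it to the left (+y); axes as the carrier's; 123 mm above the worktop. The face reaches 11 mm up and down and 18 mm to front and back.
- catch (a joint): Angle by which the safety plate is pressed down, rad: 0 = up (sprung), 0.19 = down on its stop; the lug can pass over its tongue from about 0.14.
- catch_plate: Ribbed steel safety plate in front of the bolt, hinged at its front edge (origin on that axis, 58 mm in front of the rod, 106.5 mm high). 88 mm along y (-48 to +40 mm), from 4.5 to 38.5 mm behind the hinge, 5 mm thick; a 7 mm tongue left of the lug reaches back to 50 mm. Up, it slopes up to the back by 0.19 rad; down, it is level, top 109 mm high. A fingertip may slide along it while pressing.
- plate_top (a point): Middle of the plate's top face, 22 mm behind its hinge, 36 mm in front of the rod; 113 mm above the worktop when up, 109 mm when down. Pressed here it starts to move at about 2 N and takes about 5 N to hold down; a finger at that height clears rod and guides and stands beside the lug.
- lid (a joint): Opening of the clear lid, rad: 0 = shut; its spring lifts it to 0.16 by itself when the bolt leaves its hook (about 0.020 drawn).
- lid_panel: Clear lid with black frame (280 x 136 mm) and, at its front right, a steel hook round the bolt's end (carrier y -80 to -67 mm). Origin on its hinge at the back. Not to be pushed on.
- ledge_bottle: Small white bottle with a red cap, 40 mm wide, 77 mm tall, loose on the left end of the carrier's ledge (about 113 mm left of the carrier's middle); origin at its underside. Leave it there.
- amber_small: Amber bottle, 50 mm wide, 101 mm tall, standing to the right or left of the carrier; origin at its underside.
- white_bottle: White bottle, 50 mm wide, 95 mm tall, standing to the left or right of the carrier; origin at its underside.
- tape_roll: Roll of white tape lying flat, 70 x 80 x 19 mm, right of the carrier; origin at its underside.
- marker: Marker pen, 122 mm long, 15 mm thick, lying in front of the carrier; origin at its underside.
There are look-alikes about, which are no part of the job. What is shaped like the amber_small but green, purple or turquoise is not meant.

How it is judged:
By the outcome, as a careful person would: the job done as asked, in the order asked, and still so for the second after the job is handed in, with the robot touching nothing.
It also fails if it takes over 45 s, if anything falls off the work surface, if the arm or the gripper's body presses on something with over 40 N, if the wrist force passes 120 N, or if a joint passes its speed limit or range.

## Working session

There is one attempt and no reset: what is moved stays moved. The work goes in short steps, Python scripts to look and compute and a shell command to move; the robot and the scene stay as the last step left them, time stands still between calls to the robot, and variables do not carry over. Pictures are saved under pics/ and viewed, and the job is handed in when it is done.

```bash
ls; mkdir -p pics; python3 - <<'E'
from cell import env,vision,job
import cv2
s=env.state();print(s['t'],s['eef_pos'],s['tcp_rot'],s['opening'],s['ft_force'])
for n in ('scene','side','wrist'):
    p=vision.read_camera(n)
    cv2.imwrite(f'pics/{n}0.png',cv2.cvtColor(p['pixels'],cv2.COLOR_RGB2BGR))
    print(n,p['shot'],p['intrinsics'],p.get('R'),p.get('t'),p.get('tool_from_camera'))
    if n!='wrist':
        for q in('carrier','bolt_lug','catch_plate','lid_panel','ledge_bottle'):
            for r in vision.find_in(p,q)[:2]:
                import numpy as np
                print(q,r['confidence'],(p['R'].T@(np.array(r['at'])-p['t'])).round(1) )
E
```

```text
pics
0.0 [ 266.02859257 -565.27111618  214.05480447] [-3.14148898e+00  1.15760155e-03 -1.13096630e+00] 1.0019900359903053 [-0.83311364  0.36340874 -0.71717292]
scene 1 [[460.71808054   0.         255.98062791]
 [  0.         460.71808054 194.6435593 ]
 [  0.           0.           1.        ]] [[-0.88456111 -0.46638654  0.0059354 ]
 [-0.33405093  0.62458628 -0.70590506]
 [ 0.32551745 -0.62639889 -0.7082816 ]] [ 475.8212787   325.10001276 1007.74199022] None
carrier 0.8 [585.6  65.4 108.8]
carrier 0.3 [496.9 133.1 143.4]
bolt_lug 0.56 [537.6  18.7 132. ]
catch_plate 0.91 [507.1   4.6 114.4]
lid_panel 0.83 [639.   54.5 118. ]
ledge_bottle 0.76 [498.6 136.4 143.2]
side 2 [[365.81971423   0.         252.12872434]
 [  0.         365.81971423 191.86431007]
 [  0.           0.           1.        ]] [[ 0.99899506  0.04141907  0.0171271 ]
 [ 0.03986139 -0.64632319 -0.76202191]
 [-0.0204926   0.76193884 -0.6473247 ]] [-554.28323254   31.2329171   989.87348345] None
carrier 0.8 [601.8 -56.3 102.6]
bolt_lug 0.59 [545.9   4.2 130.1]
catch_plate 0.58 [505.7  -6.2 113.1]
lid_panel 0.83 [638.7   4.4 120. ]
ledge_bottle 0.64 [507.4 103.4 133.6]
wrist 3 [[297.31863964   0.         254.13989276]
 [  0.         297.31863964 189.8307604 ]
 [  0.           0.           1.        ]] None None [[ 9.99999971e-01  1.82226871e-04  1.54767526e-04  5.85778217e-02]
 [-2.18909170e-04  9.58138909e-01  2.86303655e-01 -8.00107792e+01]
 [-9.61165699e-05 -2.86303680e-01  9.58138922e-01 -1.70411173e+02]
 [ 0.00000000e+00  0.00000000e+00  0.00000000e+00  1.00000000e+00]]
```

View pics/scene0.png

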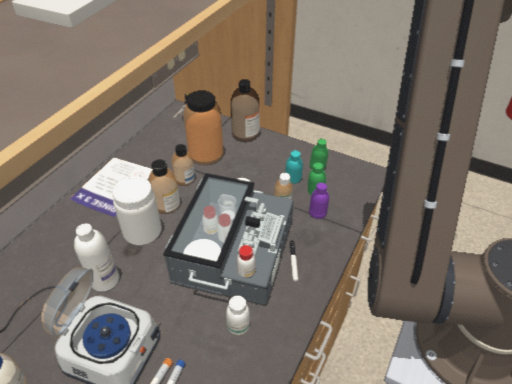

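View pics/side0.png

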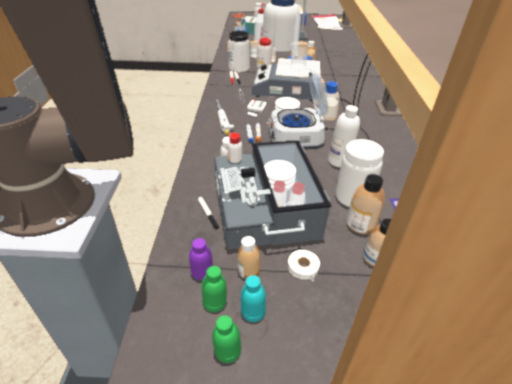

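View pics/wrist0.png

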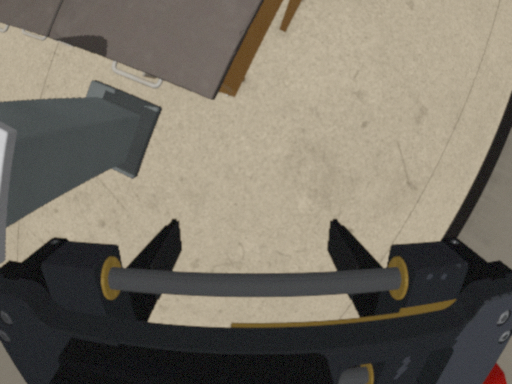

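The grey carrier is in the scene view at about (230,235): lug near (254,222), plate near (268,230), red-capped bottle at (246,262). In the side view it is at about (270,195). The only black lug and ribbed plate are the ones on this carrier. The green, purple and turquoise bottles are look-alikes of the amber one. I'll do a close crop and triangulate.

```bash
cat > h.py <<'E'
from cell import env,vision,job
import numpy as np,cv2
def save(p,name,box=None,k=1):
    im=cv2.cvtColor(p['pixels'],cv2.COLOR_RGB2BGR)
    if box: x0,y0,x1,y1=box; im=im[y0:y1,x0:x1]
    im=cv2.resize(im,None,fx=k,fy=k,interpolation=cv2.INTER_CUBIC)
    cv2.imwrite('pics/'+name,im)
def ray(p,uv):
    K=p['intrinsics'];d=np.array([(uv[0]-K[0,2])/K[0,0],(uv[1]-K[1,2])/K[1,1],1])
    return -p['R'].T@p['t'],p['R'].T@d
def atz(p,uv,z):
    c,d=ray(p,uv);return c+d*(z-c[2])/d[2]
def Rt(rpy):
    from scipy.spatial.transform import Rotation
    return Rotation.from_euler('xyz',rpy).as_matrix()
def wray(p,uv,s):
    K=p['intrinsics'];f=K[0,0];v=np.array([uv[0]-K[0,2],uv[1]-K[1,2]]);r=np.hypot(*v);th=r/f
    d=np.array([*(v/max(r,1e-9)*np.sin(th)),np.cos(th)])
    T=np.array(p['tool_from_camera']);R=Rt(s['tcp_rot'])
    return np.array(s['eef_pos'])+R@T[:3,3],R@T[:3,:3]@d
def watz(p,uv,s,z):
    c,d=wray(p,uv,s);return c+d*(z-c[2])/d[2]
def wproj(p,X,s):
    T=np.array(p['tool_from_camera']);R=Rt(s['tcp_rot'])
    x=T[:3,:3].T@(R.T@(np.array(X)-s['eef_pos'])-T[:3,3]);r=np.hypot(x[0],x[1]);th=np.arctan2(r,x[2])
    K=p['intrinsics'];return np.array([K[0,2],K[1,2]])+K[0,0]*th*x[:2]/r
def proj(p,X):
    x=p['R']@np.array(X)+p['t'];K=p['intrinsics'];return (K@x)[:2]/x[2]
E
python3 - <<'E'
from h import *
p=vision.read_camera('scene');save(p,'sc1.png',(150,160,310,310),5)
p=vision.read_camera('side');save(p,'si1.png',(190,120,340,270),4)
E
python3 -m pendant '[[-40,-40,-60,0],[-80,-88,-116,-10],[-130,-140,-116,-20],[-170,-185,-116,-30],[-215,-233,-116,-40],[-260,-280,-116,-50],[-300,-326,-116,-60],[-345,-375,-116,-70]]'
python3 -m pendant '[[-55,30,0,-5],[-55,30,0,-5]]'
```

```text
t: 1.75
eef_pos: [440.4, -136.7, 330.9]
tcp_rot: [3.141, -0.001, 0.096]
ft_force: [0.0, -1.0, 0.3]
opening: 1.001
t: 2.0
eef_pos: [387.5, -170.9, 331.2]
tcp_rot: [3.14, -0.001, 0.187]
ft_force: [0.9, -0.1, 0.5]
opening: 1.001
```

View pics/sc1.png

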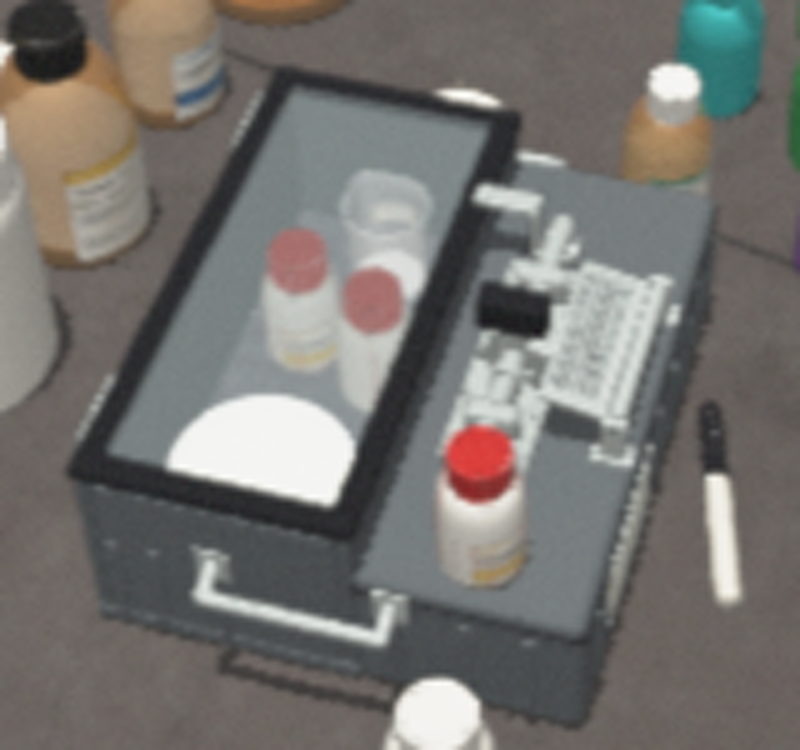

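View pics/si1.png

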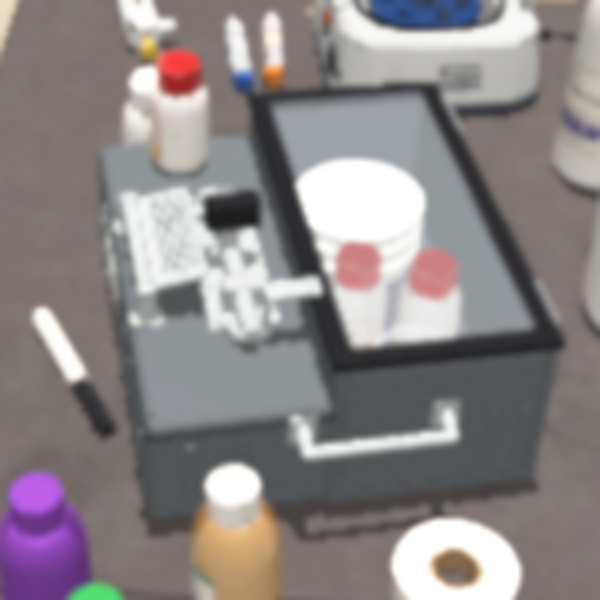

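The crops confirm the choice: black lug at (513,308), ribbed plate at (600,340), hook at (510,200) in the scene crop. My last short call went the wrong way (tool axes had turned), harmlessly; correcting.

```bash
python3 -m pendant '[[45,-45,0,0],[90,-90,0,0],[120,-130,0,0],[144,-157,0,0],[144,-157,0,0],[144,-157,0,0]]' 0.72
python3 - <<'E'
from h import *
s=env.state();p=vision.read_camera('wrist');save(p,'w1.png',None,1.5)
T=np.array(p['tool_from_camera']);R=Rt(s['tcp_rot'])
print(s['eef_pos'],s['tcp_rot'],s['opening'])
for q in('bolt_lug','catch_plate','lid_panel','ledge_bottle','carrier'):
    for r in vision.find_in(p,q)[:2]:
        X=np.array(s['eef_pos'])+R@(T[:3,:3]@r['at']+T[:3,3]);print(q,r['confidence'],X.round(1))
    m=vision.regions_of(p,q)
    if m: 
        m=m[0]['pixels'];c=cv2.findContours(m.astype('uint8'),0,1)[0];c=max(c,key=cv2.contourArea);print(q,'px',cv2.minAreaRect(c))
E
```

```text
t: 2.75
eef_pos: [499.7, 9.7, 330.9]
tcp_rot: [3.14, -0.0, 0.186]
ft_force: [0.4, -0.1, -0.4]
opening: 0.425
[499.68704651   9.65644693 330.92708723] [ 3.14028881e+00 -4.29038848e-04  1.86215174e-01] 0.42481745496022183
bolt_lug 0.68 [544.6   9.1 135.7]
bolt_lug px ((286.5, 170.5), (15.0, 27.0), 90.0)
catch_plate 0.6 [505.7   2.3 113.4]
catch_plate px ((261.48486328125, 172.01608276367188), (62.344566345214844, 33.764766693115234), 88.21009063720703)
lid_panel 0.86 [629.5  51.  115.1]
lid_panel px ((347.790283203125, 159.60353088378906), (108.89420318603516, 189.1442108154297), 6.632514476776123)
ledge_bottle 0.74 [496.  115.8 159.8]
ledge_bottle px ((272.0, 83.5), (31.0, 32.0), 90.0)
carrier 0.67 [584.8  39.4 118.6]
carrier px ((316.6280517578125, 153.65243530273438), (175.55886840820312, 196.7486572265625), 0.784824550151825)
```

View pics/w1.png

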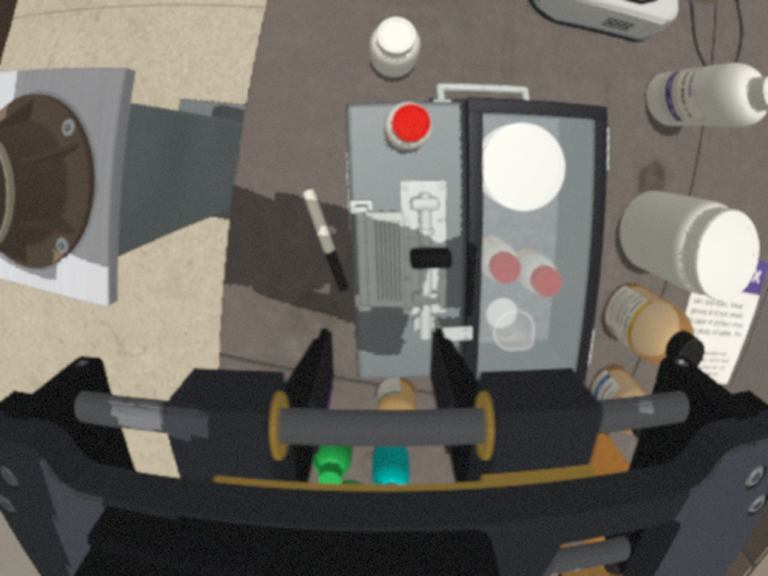

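The view is clear and nearly aligned with the tool: lug at (430,257), plate at (382,255), ledge left corner about (347,104), lid at right (x ≥ 465). I'll take an enlarged crop to fit the pose.

```bash
python3 - <<'E'
from h import *
p=vision.read_camera('wrist');save(p,'w2.png',(220,60,320,260),4)
save(p,'w2b.png',(220,120,320,235),7)
E
```

```text
(no output)
```

View pics/w2b.png

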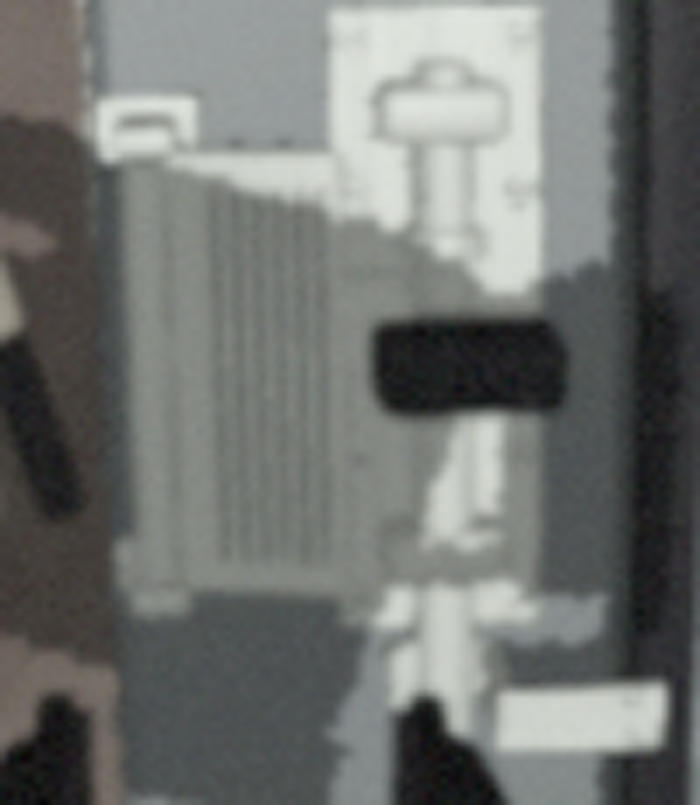

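View pics/w2.png

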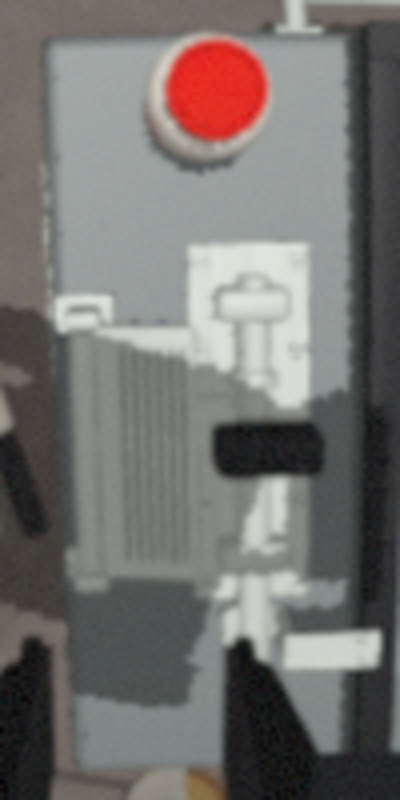

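```bash
python3 - <<'E'
from h import *
s=env.state();p=vision.read_camera('wrist')
f=lambda u,z:watz(p,u,s,z)
A=f((231.75,70),85);B=f((238.75,252),85);C=f((307.5,69.5),85)
print(A,B,C,np.linalg.norm(A-B)); d=A-B;yaw=np.arctan2(-d[0],d[1]);print('yaw',yaw)
w=lambda u,z:f((u[0]/7+220,u[1]/7+120),z)
M=np.array([[np.cos(yaw),-np.sin(yaw)],[np.sin(yaw),np.cos(yaw)]])
mid=(A+B)[:2]/2; O=mid-M@[-120,0]
print('O',O)
loc=lambda X:(M.T@(X[:2]-O)).round(1)
for n,u,z in [('lugTL',(375,320),134.5),('lugTR',(565,322),134.5),('lugBL',(385,412),134.5),('lugBR',(562,412),134.5),('guideL',(375,110),105),('guideR',(508,110),105),('guide+',(442,110),105),('plate left back',(330,153),113),('plate right front',(150,590),107),('plate right back',(345,590),113),('lidfront',(625,300),117),('lidfront',(655,600),117),('hookTL',(497,690),110),('hookBR',(667,748),117)]:
    print(n,loc(w(u,z)))
c,_=wray(p,(254,190),s);print('cam',loc(c),'tcp',loc(np.array(s['eef_pos'])))
E
```

```text
[444.98113204 129.78090008  85.        ] [ 502.4520063 -139.1257836   85.       ] [547.43832599 151.46957182  85.        ] 274.97946453723705
yaw 0.210552882669965
O [591.06643054  20.40763076]
lugTL [-67.7  11. ]
lugTR [-33.   10.1]
lugBL [-66.   -6.2]
lugBR [-33.3  -6.9]
guideL [-65.4  45.8]
guideR [-39.8  45.5]
guide+ [-52.6  45.6]
plate left back [-74.5  38.7]
plate right front [-111.5  -49.3]
plate right back [-72.5 -48.1]
lidfront [-18.7  10.4]
lidfront [-10.8 -50.5]
hookTL [-41.4 -71.6]
hookBR [ -6.8 -82.8]
cam [-90.9  90.2] tcp [-91.5   9.1]
```

Ledge, lug, guide and plate all agree on one pose to about 2 mm: carrier origin about (589,21), yaw 0.21. I'll narrow the fingers and go above the start spot, right of the lug.

```bash
python3 -m pendant '[[6,8,40,-1.4],[12,16,90,-1.4],[18,24,140,-1.4],[23,31,171,-1.4],[23,31,176,-1.4],[23,31,176,-1.4]]' 0.8
python3 - <<'E'
from h import *
s=env.state();p=vision.read_camera('wrist');save(p,'w3.png',None,1.5)
O=np.array([588.9,21.0]);y=.2106;M=np.array([[np.cos(y),-np.sin(y)],[np.sin(y),np.cos(y)]])
print(M.T@(s['eef_pos'][:2]-O),s['eef_pos'],s['tcp_rot'],s['opening'])
p=vision.read_camera('side');save(p,'s3.png',(200,110,340,250),4)
E
```

```text
t: 4.15
eef_pos: [528.5, -16.0, 155.8]
tcp_rot: [3.14, -0.001, 0.212]
ft_force: [0.0, -0.3, 0.7]
opening: 0.197
[-66.8463741 -23.5956595] [528.46314653 -16.04834167 155.8171347 ] [ 3.14013679e+00 -1.18702346e-03  2.11787710e-01] 0.19716055823323103
```

View pics/w3.png

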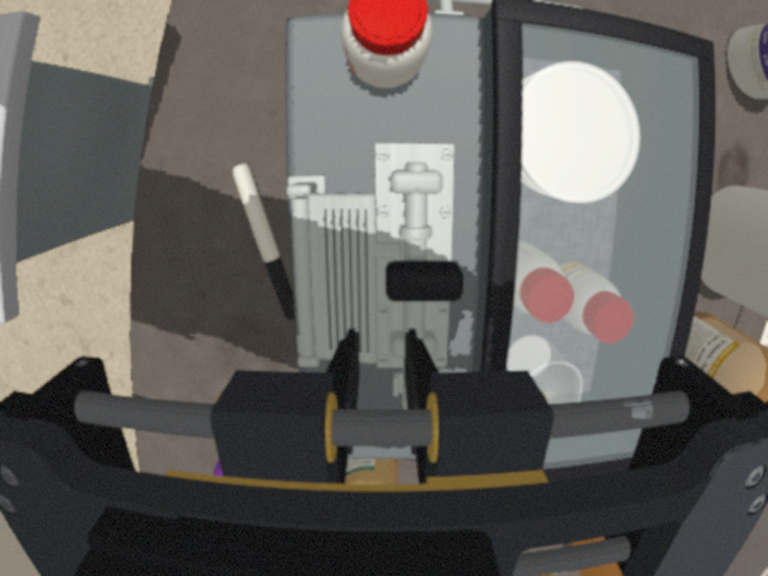

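View pics/s3.png

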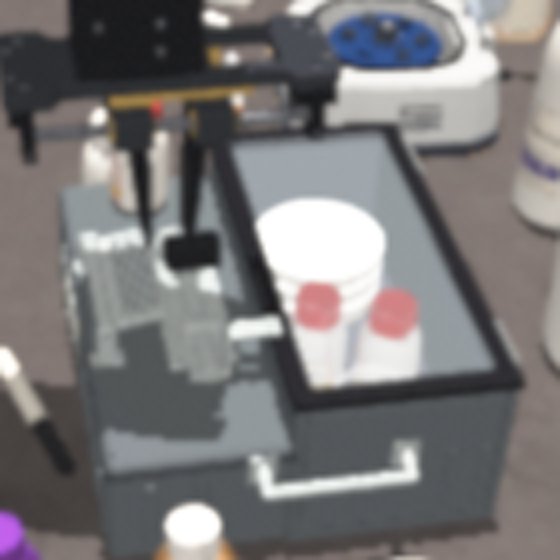

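Fingertips at about (351,332) and (411,332), straddling the gap between plate and rod, right of the lug at (424,281). I'll check their spacing.

```bash
python3 - <<'E'
from h import *
s=env.state();p=vision.read_camera('wrist');save(p,'w4.png',(200,170,310,270),7)
R=Rt(s['tcp_rot'])
for u in [(345,332),(351,332),(358,332),(406,332),(411,332),(416,332)]:
    X=watz(p,(u[0]/1.5,u[1]/1.5),s,s['eef_pos'][2]);print(u,(R.T@(X-s['eef_pos'])).round(1))
E
```

```text
(345, 332) [-16.1  -9.4  -0.1]
(351, 332) [-13.6  -9.5  -0.1]
(358, 332) [-10.7  -9.5  -0. ]
(406, 332) [ 9.2 -9.4  0. ]
(411, 332) [11.3 -9.4  0. ]
(416, 332) [13.4 -9.4  0. ]
```

View pics/w4.png

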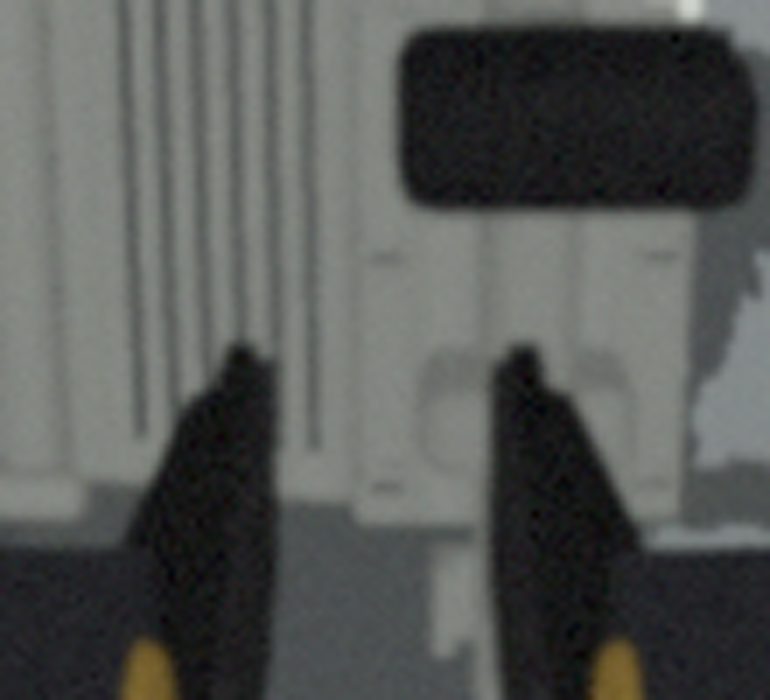

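```bash
python3 -m pendant '[[0,0,0,0],[0,0,12,0],[0,0,26,0],[0,0,37,0],[0,0,37,0]]' 0.66
python3 - <<'E'
from h import *
s=env.state();p=vision.read_camera('wrist');save(p,'w5.png',(190,150,320,270),6)
print(s['ft_force'],s['eef_pos'])
E
```

```text
t: 4.92
eef_pos: [528.3, -16.1, 118.3]
tcp_rot: [3.14, -0.001, 0.212]
ft_force: [0.2, -0.0, 0.1]
opening: 0.337
[ 0.20263048 -0.02747332  0.06245203] [528.31374946 -16.05068516 118.28429856]
```

View pics/w5.png

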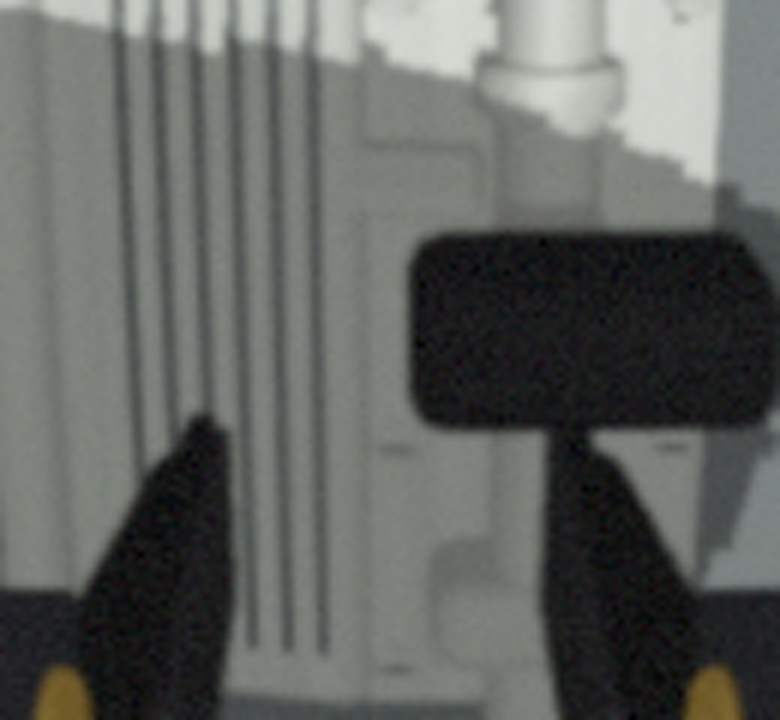

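Left tip is over the ribs (205,430), and the right tip at (565,430) stands just right of the lug, lined up with it. Now pressing down gradually.

```bash
for r in 5; do python3 -m pendant '[[0,0,3,0],[0,0,6,0],[0,0,6,0]]'; done; python3 -m pendant '[[0,0,2,0],[0,0,3,0],[0,0,3,0]]'
```

```text
t: 5.35
eef_pos: [529.0, -16.1, 113.1]
tcp_rot: [3.14, -0.003, 0.212]
ft_force: [0.6, 0.6, 2.7]
opening: 0.337
t: 5.72
eef_pos: [529.4, -16.1, 110.3]
tcp_rot: [3.139, -0.003, 0.212]
ft_force: [2.6, 0.4, 3.9]
opening: 0.339
```

```bash
python3 -m pendant '[[0,0,1.5,0],[0,0,1.5,0],[0,0,1.5,0]]'; python3 -m pendant '[[0,0,1.5,0],[0,0,1.5,0],[0,0,1.5,0]]'
python3 - <<'E'
from h import *
s=env.state();p=vision.read_camera('wrist');save(p,'w6.png',(190,130,320,250),6)
print(s['ft_force'],s['eef_pos'])
E
```

```text
t: 6.1
eef_pos: [529.5, -16.1, 109.1]
tcp_rot: [3.139, -0.004, 0.212]
ft_force: [0.7, 1.3, 8.1]
opening: 0.343
t: 6.48
eef_pos: [529.6, -16.1, 108.8]
tcp_rot: [3.139, -0.005, 0.212]
ft_force: [-0.7, 1.0, 18.9]
opening: 0.338
[-0.69208469  1.03766432 18.91031456] [529.60498421 -16.05864048 108.80435789]
```

View pics/w6.png

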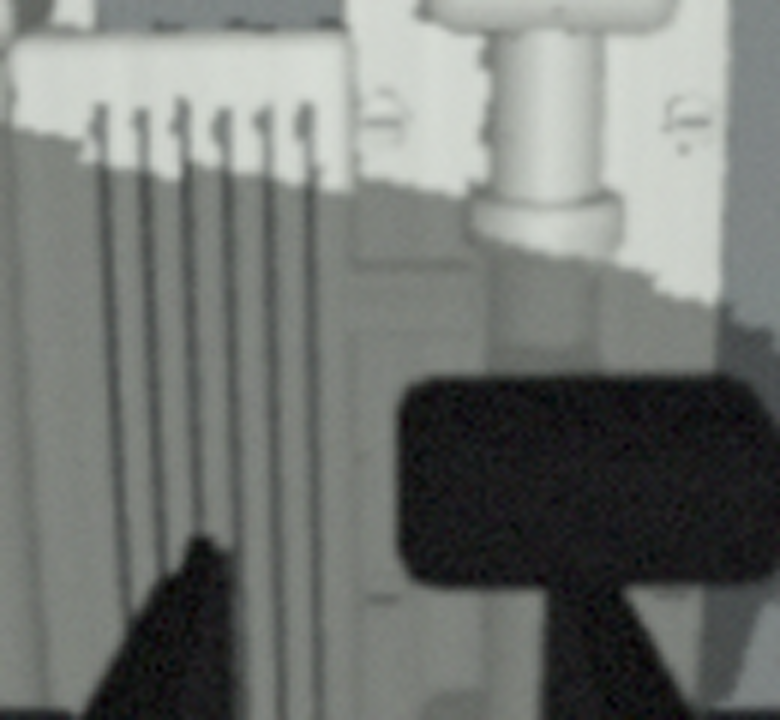

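Plate is on its stop (z about 109, force jump to 19 N). I'll ease it to about 10 N and slide left against the lug.

```bash
python3 -m pendant '[[0,0,0.8,0],[0,-2,0.8,0],[0,-4,0.8,0],[0,-6,0.8,0],[0,-8,0.8,0],[0,-10,0.8,0],[0,-12,0.8,0]]'
python3 - <<'E'
from h import *
s=env.state();p=vision.read_camera('wrist');save(p,'w7.png',(190,130,320,250),6)
print(s['ft_force'],s['eef_pos'])
E
```

```text
t: 7.4
eef_pos: [528.3, -6.1, 109.1]
tcp_rot: [3.135, -0.007, 0.213]
ft_force: [1.8, -14.9, 13.0]
opening: 0.34
[  1.81319257 -14.88640084  13.0462066 ] [528.26799012  -6.07750643 109.08433705]
```

View pics/w7.png

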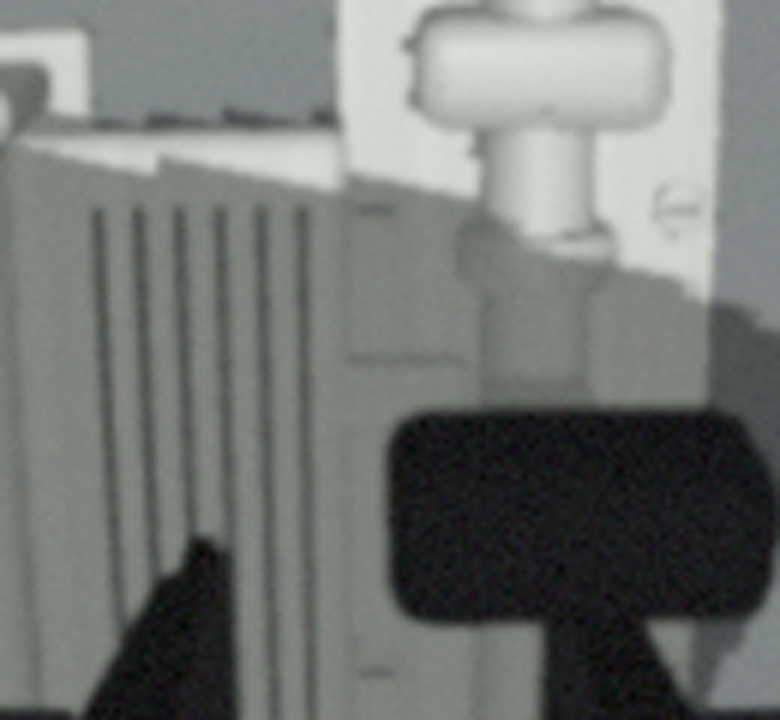

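```bash
python3 - <<'E'
from h import *
s=env.state();p=vision.read_camera('wrist')
s6=dict(eef_pos=np.array([529.605,-16.06,108.8]),tcp_rot=[3.139,-.005,.212])
g=lambda u:(u[0]/6+190,u[1]/6+130)
for a,b,z in [((345,38),(340,133),109),((385,122),(375,210),90),((382,600),(375,672),90)]:
    print(watz(p,g(a),s6,z).round(1),watz(p,g(b),s,z).round(1))
print(s['ft_force'],s['tcp_rot'])
for q in('scene','side'): 
    p=vision.read_camera(q);save(p,q+'7.png',(150,110,340,310),3)
E
```

```text
[511.8  43.5 109. ] [511.8  44.5 109. ]
[518.   33.3  90. ] [517.6  33.8  90. ]
[529.4 -21.2  90. ] [529.3 -20.6  90. ]
[  1.77823635 -10.58695848  13.93394697] [ 3.1356429  -0.00725431  0.21293868]
```

View pics/side7.png

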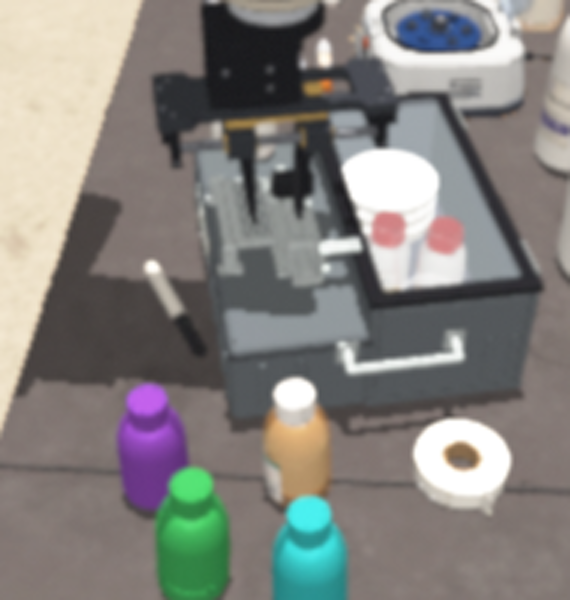

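The carrier hasn't moved measurably (0.5 to 1 mm, within image noise). Continuing with a lighter press.

```bash
python3 -m pendant '[[0,-3,0.2,0],[0,-6,0.2,0],[0,-8,0.2,0],[0,-10,0.2,0],[0,-12,0.2,0]]'
python3 - <<'E'
from h import *
s=env.state();p=vision.read_camera('wrist');save(p,'w8.png',(190,130,320,250),6)
print(s['ft_force'],s['eef_pos'])
E
```

```text
t: 8.22
eef_pos: [526.1, 4.7, 109.3]
tcp_rot: [3.134, -0.008, 0.213]
ft_force: [0.3, -9.9, 8.9]
opening: 0.343
[ 0.28221078 -9.93514262  8.85531751] [526.07885699   4.67191349 109.28367487]
```

View pics/w8.png

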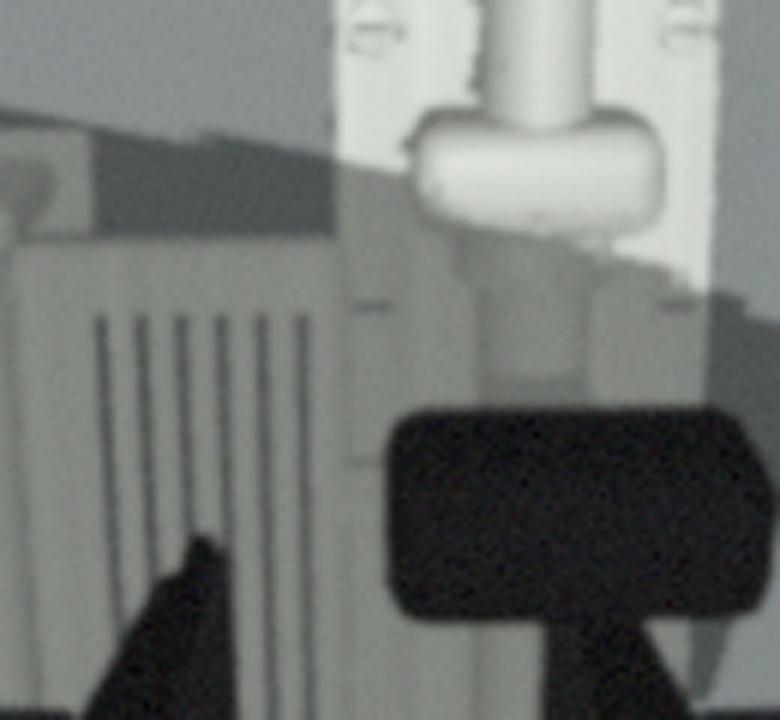

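The lug moves with the finger and is now about 17 mm drawn; the rod's collar (540,245) nears the left guide (540,165). Continuing to the stop.

```bash
python3 -m pendant '[[0,-3,0.3,0],[0,-6,0.3,0],[0,-8,0.3,0],[0,-10,0.3,0],[0,-12,0.3,0]]';python3 -m pendant '[[0,-2,0.3,0],[0,-3,0.3,0],[0,-4,0.3,0],[0,-4,0.3,0]]'
python3 - <<'E'
from h import *
s=env.state();p=vision.read_camera('wrist');save(p,'w9.png',(190,130,320,250),6)
print(s['ft_force'],s['eef_pos'])
E
```

```text
t: 8.9
eef_pos: [523.8, 15.5, 109.3]
tcp_rot: [3.132, -0.008, 0.214]
ft_force: [-0.3, -9.5, 8.4]
opening: 0.34
t: 9.4
eef_pos: [523.4, 17.2, 109.4]
tcp_rot: [3.129, -0.009, 0.214]
ft_force: [0.5, -19.0, 6.0]
opening: 0.342
[  0.50353407 -19.0352744    6.01297393] [523.42460419  17.19396023 109.39449159]
```

View pics/w9.png

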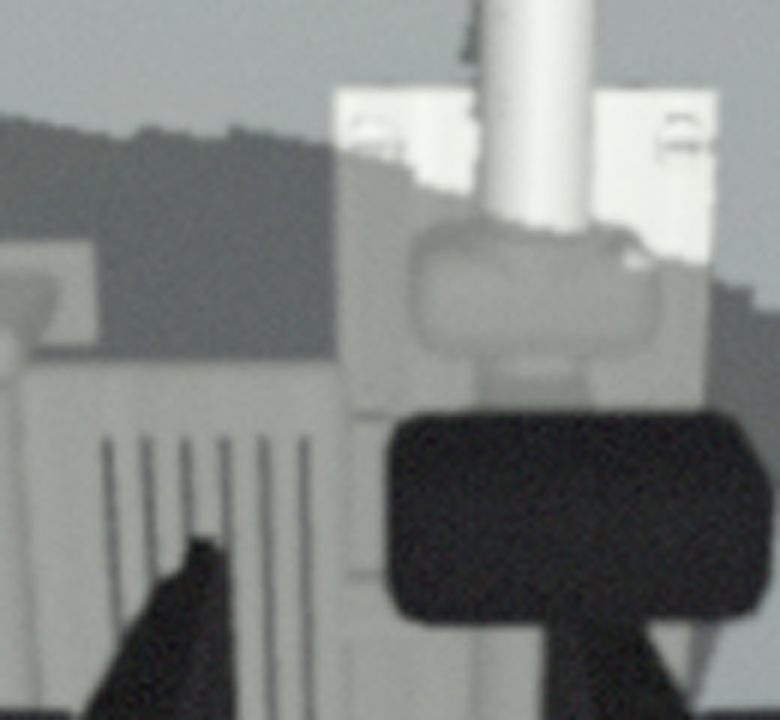

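At the stop: motion halted and sideways force jumped to 19 N. Now I'll raise the tool with the finger still against the lug, so the plate rises behind it.

```bash
python3 -m pendant '[[0,-0.7,-2,0],[0,-0.7,-5,0],[0,-0.7,-8,0],[0,-0.7,-11,0],[0,-0.7,-11,0]]'
python3 - <<'E'
from h import *
s=env.state();p=vision.read_camera('wrist');save(p,'w10.png',None,1.5)
print(s['ft_force'],s['eef_pos'])
p=vision.read_camera('side');save(p,'s10.png',(190,110,340,260),4)
E
```

```text
t: 10.07
eef_pos: [522.5, 16.9, 119.7]
tcp_rot: [3.128, -0.007, 0.214]
ft_force: [0.6, -9.9, -2.7]
opening: 0.342
[ 0.64256464 -9.9039048  -2.72435896] [522.51481158  16.886677   119.72209357]
```

View pics/w10.png

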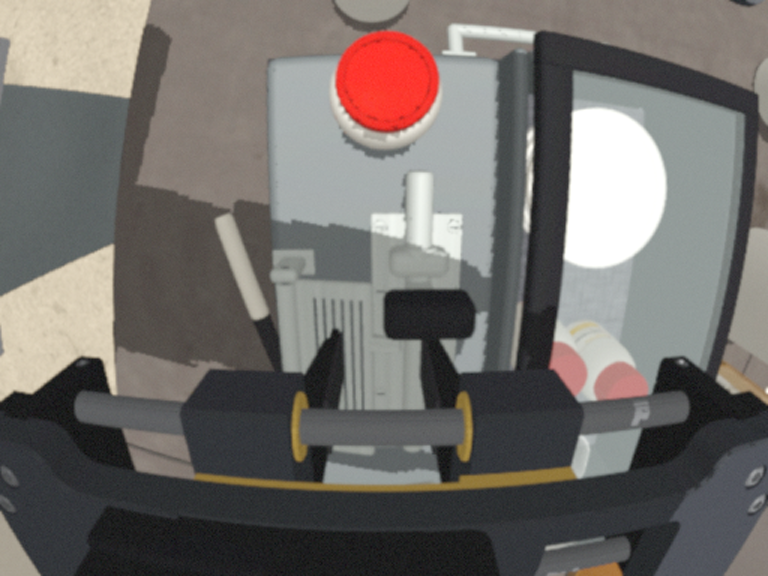

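View pics/s10.png

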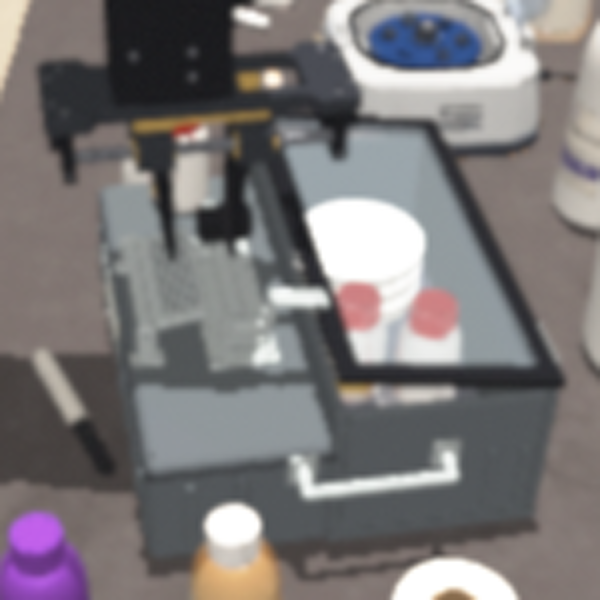

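The lid is ajar and the finger still holds the lug. Back the finger off to the right gently and see whether the lug stays.

```bash
python3 -m pendant '[[0,2,-1,0],[0,4,-1,0],[0,6,-1,0],[0,8,-1,0],[0,10,-1,0],[0,10,-1,0]]'
python3 - <<'E'
from h import *
s=env.state();p=vision.read_camera('wrist');save(p,'w11.png',(190,130,320,250),6)
print(s['ft_force'],s['eef_pos'])
E
```

```text
t: 10.92
eef_pos: [524.7, 7.1, 120.9]
tcp_rot: [3.128, -0.007, 0.214]
ft_force: [0.1, 0.4, 0.4]
opening: 0.34
[0.10939441 0.37405598 0.4077013 ] [524.6597982    7.1176397  120.92046021]
```

View pics/w11.png

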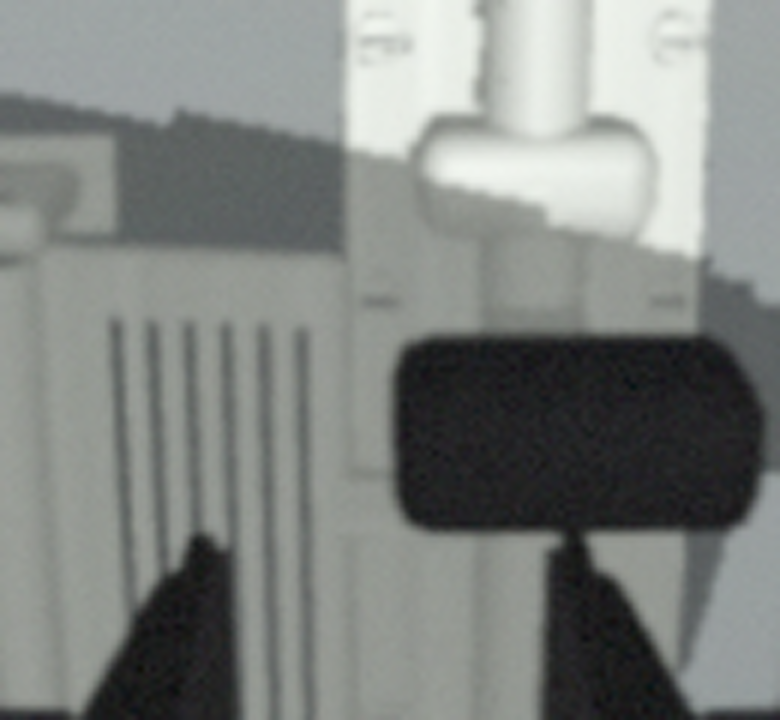

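The finger is off the lug and forces are zero. The lug (580,430) stayed drawn. Retreating straight up and checking.

```bash
python3 -m pendant '[[0,0,-20,0],[0,0,-60,0],[0,0,-110,0],[0,0,-160,0],[0,0,-200,0],[0,0,-200,0],[0,0,-200,0],[0,0,-200,0]]'
python3 - <<'E'
from h import *
s=env.state();p=vision.read_camera('wrist');save(p,'w12.png',(210,50,330,250),4);save(p,'w12b.png',None,1.5)
print(s['ft_force'],s['eef_pos'])
O=np.array([588.9,21.0]);y=.2106;M=np.array([[np.cos(y),-np.sin(y)],[np.sin(y),np.cos(y)]])
T=np.array(p['tool_from_camera']);R=Rt(s['tcp_rot'])
for q,z in(('bolt_lug',134.5),('catch_plate',113),('ledge_bottle',0)):
    for r in vision.find_in(p,q)[:1]:
        X=np.array(s['eef_pos'])+R@(T[:3,:3]@r['at']+T[:3,3]);print(q,r['confidence'],X.round(1),M.T@(X[:2]-O))
    m=vision.regions_of(p,q)
    if m and z:
        v,u=np.nonzero(m[0]['pixels']);X=watz(p,(u.mean(),v.mean()),s,z);print('mask',M.T@(X[:2]-O))
p=vision.read_camera('side');save(p,'s12.png',(190,110,340,260),4)
p=vision.read_camera('scene');save(p,'sc12.png',(150,160,310,310),5)
E
```

```text
t: 11.98
eef_pos: [522.4, 9.6, 319.6]
tcp_rot: [3.129, -0.005, 0.214]
ft_force: [0.4, -0.3, 0.5]
opening: 0.34
[ 0.38958203 -0.25898347  0.52669742] [522.39549436   9.55693593 319.60501111]
bolt_lug 0.65 [536.5  32.2 136.9] [-48.90927033  21.9106827 ]
mask [-48.49252701  25.25201097]
catch_plate 0.87 [506.5   1.4 111. ] [-84.68822163  -1.88913867]
mask [-86.07312568  -2.40894756]
ledge_bottle 0.92 [500.  113.  159.7] [-67.75123897 108.55966292]
```

View pics/w12.png

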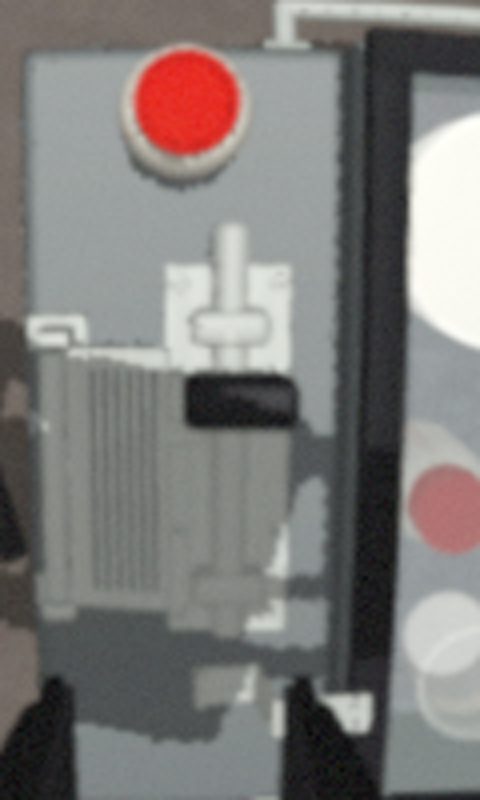

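View pics/s12.png

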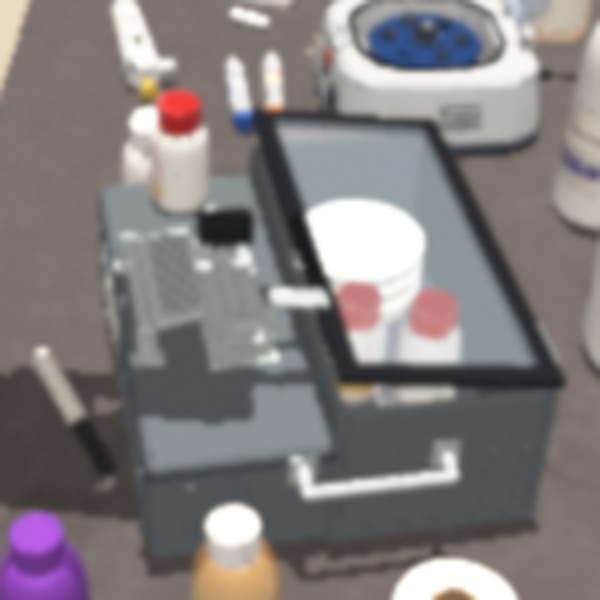

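View pics/sc12.png

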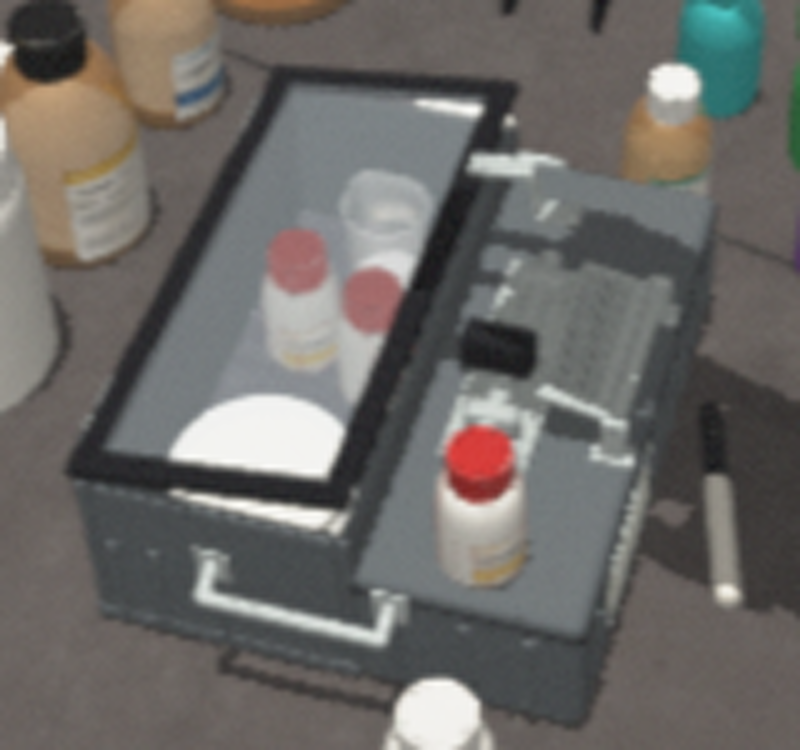

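```bash
python3 -c "
from cell import job
print(job.job_done())"
```

```text
the job is handed in; nothing more can be done
None
```

I unbolted the carrier and handed the job in after about 12 s of robot time; no verdict came back.

**What I did:**
- I held the ribbed plate down on its stop with one fingertip, at z about 109 mm. The contact force was 6–14 N while pushing, with a brief 19 N on first contact.
- The other fingertip slid the lug left until it hit its stop, where motion halted and the side force jumped to 19 N.
- I then raised the tool 10 mm with that finger still against the lug, so the plate could come up. After that I backed off to the right and lifted clear.

**Last checks:**
- **Bolt:** it measures about 25 mm drawn from the image mask, and about 22 mm from the network's less exact point estimate. It stayed put once the finger left it.
- **Plate:** it looks up in the pictures. I did not measure its angle separately.
- **Lid:** it is visibly ajar.
- **Carrier:** while pushing, its shift measured under about 1 mm.
- **Objects round it:** the ledge bottle, amber bottle, white bottle and marker look unmoved. The tape roll is only partly in the last view.
- **Contact:** the robot touches nothing, and the force reads about zero.

One early short move in free air, well before reaching the carrier, went the wrong way. I corrected it and nothing was touched.

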